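Find the stamped parts crate and push it to the dispatch strip

TASK

Two identical parts crates stand on the leather worker's bench, and only one has a ring-and-bar stamp burnt into its underside. Tip both crates over onto their sides so that their undersides can be seen, then push the stamped one along the bench until its middle is over the cork dispatch strip, leaving the other off the strip. Only push with the fingers, never lift a crate off the bench, and leave the jar, spool and hammer where they are.

Things in the scene. Friction and masses are not known exactly. Their poses are not given: they have to be found in the camera images.
- crate_a: loose empty plywood crate, open top, 75 mm deep (x) x 110 wide (y) x 140 tall (z), walls and floor 6 mm, 0.2-0.4 kg. Origin: centre of its underside; z points to the open top. Starts upright, x within 25 degrees of straight away from the robot. A level push near the top of a wide (x) face tips it about the opposite bottom edge; past 30 degrees it falls on its side. Outwardly like the other
- crate_b: loose empty plywood crate, open top, 75 mm deep (x) x 110 wide (y) x 140 tall (z), walls and floor 6 mm, 0.2-0.4 kg. Origin: centre of its underside; z points to the open top. Starts upright, x within 25 degrees of straight away from the robot. A level push near the top of a wide (x) face tips it about the opposite bottom edge; past 30 degrees it falls on its side. Outwardly like the other
- crate_a_mid (a point): the middle of crate_a: centre of its box, 70 mm from its underside along its own z; 70 mm above the bench when the crate stands upright, 37 mm when it lies on a wide face
- crate_b_mid (a point): the middle of crate_b, likewise
- stamp (a point): centre of the stamp, a dark burnt ring 62 mm across with a bar 90 mm long through it, at the centre of the underside of the stamped crate; hidden while that crate stands upright
- strip: dispatch strip: flat cork runner flush with the bench, 440 mm along its own x (roughly away from the robot) x 160 mm along its own y, with a thin steel edging along both long sides. Origin: its centre, at bench height. The crates start one on each side of it. Things slide over it freely
- jar_mid (a point): centre of an amber glass jar with black cap, 60 mm diameter, 85 mm tall, standing out to one side; leave alone
- spool_mid (a point): centre of a wooden spool, 56 mm diameter, 70 mm tall, standing out to one side; leave alone
- hammer_grip (a point): the grip of a hammer 270 mm long lying across the far side of the bench; leave alone

How it is judged:
On the way, in this order (a step that is already met when the one before it is completed fails the run):
1. both crates lie tipped over on their sides (angle between each of crate_a, crate_b's own z axis and vertical above 1.4 rad), for 0.2 s.
2. the middle of the stamped crate is over the dispatch strip (y of crate_a_mid in the frame of strip between -0.08 and 0.08 m and x of crate_a_mid in the frame of strip between -0.22 and 0.22 m), for 0.2 s.
At the end, for the whole second after the job is handed in: Both crates lie still on their sides on the bench, the middle of the stamped one over the strip (within 80 mm of its centre line and 220 mm of its centre along it), the middle of the other not over the strip (all of step 1 and all of step 2 and not (y of crate_b_mid in the frame of strip between -0.08 and 0.08 m and x of crate_b_mid in the frame of strip between -0.22 and 0.22 m) and height (world z) of each of crate_a_mid, crate_b_mid below 0.065 m and linear speed of each of crate_a, crate_b below 0.02 m/s); the robot touches nothing.
It fails at once if a crate is lifted or carried instead of being tipped and pushed (its middle rises clearly above what standing, tipping or lying on the bench gives) (height (world z) of crate_a_mid above 0.1 m or (angle between crate_a's own z axis and vertical below 0.1 rad and height (world z) of crate_a_mid above 0.084 m) or (angle between crate_a's own z axis and vertical between 1.45 and 1.7 rad and height (world z) of crate_a_mid above 0.072 m) or (angle between crate_a's own z axis and vertical between 1.45 and 1.7 rad and (angle between crate_a's own x axis and vertical below 0.15 rad or angle between crate_a's own x axis and vertical above 2.99 rad) and height (world z) of crate_a_mid above 0.056 m)).
It fails at once if a crate is lifted or carried instead of being tipped and pushed (its middle rises clearly above what standing, tipping or lying on the bench gives) (height (world z) of crate_b_mid above 0.1 m or (angle between crate_b's own z axis and vertical below 0.1 rad and height (world z) of crate_b_mid above 0.084 m) or (angle between crate_b's own z axis and vertical between 1.45 and 1.7 rad and height (world z) of crate_b_mid above 0.072 m) or (angle between crate_b's own z axis and vertical between 1.45 and 1.7 rad and (angle between crate_b's own x axis and vertical below 0.15 rad or angle between crate_b's own x axis and vertical above 2.99 rad) and height (world z) of crate_b_mid above 0.056 m)).
It fails at once if the jar, the spool or the hammer is moved by more than 25 mm (distance of any of jar_mid, spool_mid, hammer_grip from where it was at the start of the episode above 0.025 m).
It also fails if it takes over 61 s, if anything falls off the work surface, if the arm or the gripper's body presses on something with over 40 N, if the wrist force passes 120 N, or if a joint passes its speed limit or range.

ROBOT

A 7-joint arm with a two-finger parallel gripper is mounted at the origin on the work surface. World frame = base frame: x ahead of the robot, y to its left, z up, the work surface at z = 0. Lengths are in m, angles in rad, forces in N, time in s.
With the tool pointing down it reaches from about 0.425 to 0.925 m from the base axis. Payload 6.8 kg.
Tool frame: the origin (TCP) lies at the very end of the fingers, on their centre line; the grasp point (between the pads) lies 19 mm behind it; z points along the fingers, x is the direction in which the jaws open and shut, and the axes are right-handed (so a half turn about z gives the same grasp; the last joint's range is limited). The gripper opens to 85 mm and grips with 20 to 120 N. Pads are 22 mm wide; open, the fingers measure 114 mm over their backs; the gripper's body (76 mm by 85 mm) begins 54 mm behind the grasp point. The pads swing forward as they close: fully open they stand 13 mm farther back than shut.
Start: joints at [-1.254, 0.477, 0.022, 1.555, -0.011, 1.109, -0.083], TCP at [0.278, 0.615, 0.231] pointing down, gripper open.
Joint ranges: [-2.96, 2.96], [-0.34, 2.1], [-1.41, 1.46], [0.24, 2.44], [-1.37, 4.51], [0.17, 1.92], [-2.96, 2.96]. Speed limits (rad/s): [2.39, 2.39, 3.14, 3.14, 3.14, 3.14, 3.14].

INTERFACE

Orientations are given as a unit quaternion [w, x, y, z].
In Python, from station import bot gives the robot as it stands.
- The arm moves only by the shell command python3 -m creep 'ROWS' [FORCE]. ROWS is JSON, a list that holds one entry, the list of rows, each a list of 7 numbers: the shift along the tool's x, y, z in cm, then the turn, a rotation vector about the tool's x, y, z in rad, then the opening, from 0 (shut) to 1 (fully open). In form: [[[dx, dy, dz, wx, wy, wz, claw], ...]]. A call has 1 to 10 rows; each row is the pose to reach, as a shift and turn from the pose commanded when the call began, along the tool's axes at that moment; what a row does not reach only later rows make up. A row lasts 1/8 s, in which the tool goes at most 62.5 mm and 10.7 degrees, less where a joint would pass 70% of its speed; a pose out of reach is approached as far as the arm can. A call with a gripper value outside its range is refused whole. The fingers move at their own pace and stop on an object; FORCE is the grip in N (left out, the last holds). Time passes only in rows, so rows that repeat a pose let the fingers close. It gives the time, the measured TCP pose, the force and the opening at its end, in the units of the state.
- bot.get_obs(): the state, without advancing time (a new reading comes with each control period).
- bot.read_camera(name): name is "scene" or "top" or "wrist"; returns (picture, depth): 384x512x3 uint8, blue, green, red; 384x512 float32, m along the optical axis (not along the pixel's ray), 0 where there is no reading.
- bot.calibration(name): a dict with "mtx" (3x3 intrinsics, pixels), "rvec" (rotation vector, rad) and "tvec" (3), from world to camera coordinates, as OpenCV has them. Camera axes: x right, y down, z forward; pixel columns grow to the right and rows downward; lengths in m; the calibration is good to about 2 mm. The wrist camera is an equidistant fisheye: a pixel r from the principal point sees the ray r / f radians off the axis. A picture is of the moment at which its call begins: read the wrist's pose just before it. calibration takes no time and is no camera call; for the wrist camera it gives the pose at the moment of the call.
- bot.hand_in(): hands the job in, once; it reports no verdict.
Trained networks look in the newest picture that a camera, given by its name, has taken for a name from the list of things; names that differ only in an ending like _2 or _b are one class to them, and where a whole thing is asked for, a point or a joint stands for the part that bears it (a point fixed in the world has none). Each returns a list of dicts, best first, with "p" (0 to 1); they miss things now and then, are a little off and sometimes report something else, mostly with a low value. They report only what shows in the picture. A call takes as long as a camera call.
- bot.find_in(camera, label): "xy" ([column, row] in pixels, amid what is visible of it).
- bot.silhouettes(camera, label): "mask" (384x512 bool, what is visible of it) and "xy" ([column, row] in pixels, amid what is visible of it).
The state is a dict: "t": time; "q": joint angles; "joint_vel": joint speeds; "joint_torque": joint torques, N m; "eef_pos": TCP position; "tool_rot": TCP orientation; "contact_force": force on the tool from outside, world axes, zero at the start; "torque": the same for the moment, N m; "gripper_width": opening from 0.0 (shut) to 1.0 (fully open).
Only numpy, scipy, OpenCV 4.12 (cv2) and the standard library are available. Lean on these libraries where they do the work, as an engineer would, in place of code of your own. Each camera call takes 0.05 s, during which the arm holds its last target.

## Working session

There is one attempt and no reset: what is moved stays moved. The work goes in short steps, Python scripts to look and compute and a shell command to move; the robot and the scene stay as the last step left them, time stands still between calls to the robot, and variables do not carry over. Pictures are saved under pics/ and viewed, and the job is handed in when it is done.

```bash
ls; mkdir -p pics
cat > h.py <<'E'
import numpy as np, cv2
from station import bot
def world(cam,uv,depth,K=None):
    c=bot.calibration(cam);R=cv2.Rodrigues(np.array(c['rvec'],float))[0];t=np.array(c['tvec'],float).ravel();M=np.array(c['mtx'])
    uv=np.atleast_2d(uv).astype(float)
    d=np.asarray(depth,float).reshape(-1)
    x=(uv[:,0]-M[0,2])/M[0,0]*d;y=(uv[:,1]-M[1,2])/M[1,1]*d
    return (np.c_[x,y,d]-t)@R
def plane(cam,uv,z):
    a=world(cam,uv,np.full(len(np.atleast_2d(uv)),1.));c=bot.calibration(cam);R=cv2.Rodrigues(np.array(c['rvec'],float))[0];o=-R.T@np.array(c['tvec'],float).ravel()
    d=a-o;return o+d*((z-o[2])/d[:,2])[:,None]
def proj(cam,P):
    c=bot.calibration(cam);return cv2.projectPoints(np.atleast_2d(P).astype(float),np.array(c['rvec'],float),np.array(c['tvec'],float),np.array(c['mtx'],float),None)[0].reshape(-1,2)
E
python3 - <<'E'
from h import *
for n in ['scene','top']:
    im,d=bot.read_camera(n);cv2.imwrite(f'pics/{n}0.png',im);np.save(f'{n}0.npy',d)
    print(n,bot.calibration(n))
o=bot.get_obs();print(o['t'],o['eef_pos'],o['tool_rot'],o['contact_force'])
E
```

```text
pics
scene {'mtx': array([[475.57103866,   0.        , 254.94211861],
       [  0.        , 475.57103866, 190.98621556],
       [  0.        ,   0.        ,   1.        ]]), 'rvec': array([ 2.08917927,  0.66256093, -0.3311787 ]), 'tvec': array([-0.53414091, -0.13104463,  2.1652985 ])}
top {'mtx': array([[375.67879919,   0.        , 250.99520709],
       [  0.        , 375.67879919, 185.57532742],
       [  0.        ,   0.        ,   1.        ]]), 'rvec': array([ 2.18838392, -2.1970962 ,  0.07080587]), 'tvec': array([0.00348906, 0.61726758, 1.18905681])}
0.1 [0.27801432 0.61451892 0.23042701] [ 4.96791123e-04  8.40292233e-01  5.42133110e-01 -6.38673763e-04] [-0.32053326 -1.00783822 -0.38003188]
```

View pics/scene0.png

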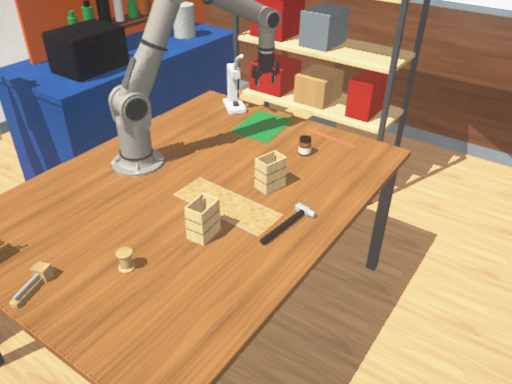

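View pics/top0.png

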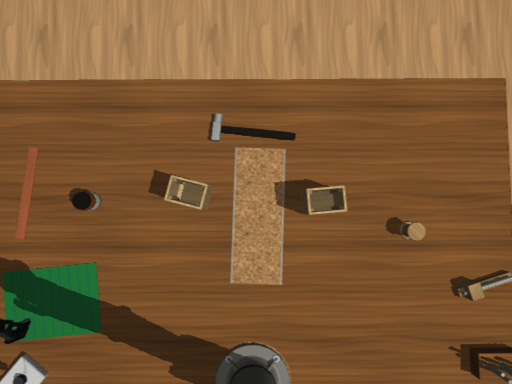

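The top view shows the crates at about (187,192) and (327,200), the strip centred near (258,216), the hammer at (255,132), the jar at (85,200) and the spool at (413,231). Next I measure them.

Run:
```python
from h import *
d=np.load('top0.npy')
vv,uu=np.mgrid[0:384,0:512]
P=world('top',np.c_[uu.ravel(),vv.ravel()],d.ravel())
for n,(u,v) in {'L':(187,192),'R':(327,200)}.items():
    s=(abs(uu.ravel()-u)<45)&(abs(vv.ravel()-v)<40)&(P[:,2]>0.125)&(P[:,2]<.16)
    r=cv2.minAreaRect(P[s,:2].astype(np.float32));print(n,s.sum(),r,np.median(P[s,2]));print(cv2.boxPoints(r))
im=cv2.imread('pics/top0.png')
corn=[(236,148),(285,149),(281,284),(231,283)]
print(plane('top',corn,0))
for n,uv,z in [('hammerhead',[(217,115),(217,140)],.02),('grip',[(230,130),(295,136)],.02),('jar',[(84,200)],.085),('spool',[(414,231)],.07)]: print(n,plane('top',uv,z))
```

```text
L 338 ((0.5930013656616211, 0.19197821617126465), (0.11170800775289536, 0.07482855767011642), 75.20012664794922) 0.13940625484655703
[[0.54256076 0.14753447]
 [0.61490685 0.12841998]
 [0.643442   0.23642196]
 [0.5710959  0.25553644]]
R 336 ((0.5687316656112671, -0.2146623134613037), (0.07492636889219284, 0.11141757667064667), 4.77776575088501) 0.13972355496886849
[[ 0.5267586  -0.16226745]
 [ 0.5360387  -0.2732979 ]
 [ 0.6107047  -0.26705718]
 [ 0.60142463 -0.15602672]]
[[ 0.74220746  0.04969154  0.        ]
 [ 0.73834214 -0.11124168  0.        ]
 [ 0.30106746 -0.09419682  0.        ]
 [ 0.30502299  0.06649257  0.        ]]
hammerhead [[0.84718195 0.11047856 0.02      ]
 [0.76526113 0.11036659 0.02      ]]
grip [[ 0.79781293  0.06831491  0.02      ]
 [ 0.77748721 -0.14212561  0.02      ]]
jar [[0.57149094 0.5067126  0.085     ]]
spool [[ 0.47296307 -0.49709023  0.07      ]]
```

```bash
cat >> h.py <<'E'
from scipy.spatial.transform import Rotation as Ro
def delta(target,jaw_deg=None):
    o=bot.get_obs();q=np.array(o['tool_rot']);R=Ro.from_quat(q[[1,2,3,0]])
    d=R.inv().apply(np.array(target)-o['eef_pos'])*100
    rv=np.zeros(3)
    if jaw_deg is not None:
        a=np.radians(jaw_deg);T=Ro.from_matrix(np.c_[[np.cos(a),np.sin(a),0],[np.sin(a),-np.cos(a),0],[0,0,-1]])
        rv=(R.inv()*T).as_rotvec()
    print('t',round(o['t'],2),'pos',np.round(o['eef_pos'],4),'jaw',np.round(np.degrees(np.arctan2(*R.as_matrix()[:2,0][::-1])),2),'shift cm',np.round(d,2),'rv',np.round(rv,3),'F',np.round(o['contact_force'],1),'q',np.round(o['q'],2))
E
python3 -c "
from h import *
delta([.680,.169,.231],75.2)"
```

```text
t 0.1 pos [0.278  0.6145 0.2304] jaw 65.66 shift cm [-2.402e+01  5.499e+01 -1.000e-02] rv [ 0.     0.002 -0.167] F [-0.3 -1.  -0.4] q [-1.25  0.48  0.02  1.56 -0.01  1.11 -0.08]
```

```bash
python3 -m creep '[[[-2.4,5.5,0,0,0,-0.017,1],[-4.8,11,0,0,0,-0.033,1],[-7.2,16.5,0,0,0,-0.05,1],[-9.6,22,0,0,0,-0.067,1],[-12,27.5,0,0,0,-0.083,1],[-14.4,33,0,0,0,-0.1,1],[-16.8,38.5,0,0,0,-0.117,1],[-19.2,44,0,0,0,-0.134,1],[-21.6,49.5,0,0,0,-0.15,1],[-24,55,0,0,0,-0.167,1]]]'; python3 -c "
from h import *
delta([.680,.169,.231],75.2)"
```

```text
t: 1.35
eef_pos: [0.6812, 0.1682, 0.2309]
tool_rot: [-0.0, 0.792, 0.611, -0.0]
contact_force: [0.7, 0.9, 0.2]
gripper_width: 0.997
t 1.35 pos [0.6812 0.1682 0.2309] jaw 75.28 shift cm [ 0.05 -0.14 -0.01] rv [-0.001  0.     0.001] F [0.7 0.9 0.2] q [-0.43  0.52  0.15  1.49 -0.08  1.13  1.05]
```

```bash
python3 -m creep '[[[0,0,4,0,0,0,0.5],[0,0,8,0,0,0,0.5],[0,0,11.5,0,0,0,0.5],[0,-1.5,11.5,0,0,0,0.5],[0,-3,11.5,0,0,0,0.5],[0,-4,11.5,0,0,0,0.5],[0,-5,11.5,0,0,0,0.5],[0,-6,11.5,0,0,0,0.5],[0,-7,11.5,0,0,0,0.5],[0,-8,11.5,0,0,0,0.5]]]'; python3 -m creep '[[[0,-1,0,0,0,0,0.5],[0,-2,0,0,0,0,0.5],[0,-3,0,0,0,0,0.5],[0,-4,0,0,0,0,0.5],[0,-4,0,0,0,0,0.5],[0,-4,0,0,0,0,0.5]]]';python3 - <<'E'
from h import *
for n in ['scene','top']:
    im,d=bot.read_camera(n);cv2.imwrite(f'pics/{n}1.png',im);np.save(f'{n}1.npy',d)
a=cv2.imread('pics/scene1.png')[120:280,140:340];b=cv2.imread('pics/top1.png')[100:320,60:460]
cv2.imwrite('pics/c1.png',np.vstack([cv2.resize(a,(400,320)),b]))
delta([0,0,0])
E
```

```text
t: 2.6
eef_pos: [0.6024, 0.1902, 0.1163]
tool_rot: [-0.0, 0.792, 0.61, -0.0]
contact_force: [0.7, 0.3, 0.3]
gripper_width: 0.498
t: 3.35
eef_pos: [0.5647, 0.2002, 0.1164]
tool_rot: [0.0, 0.792, 0.61, 0.0]
contact_force: [-0.3, -0.2, -0.2]
gripper_width: 0.501
t 3.45 pos [0.5648 0.2    0.1164] jaw 75.2 shift cm [-33.77 -49.5   11.61] rv [0. 0. 0.] F [ 0.8  0.2 -0.2] q [-0.54  0.48  0.12  1.85 -0.08  0.81  0.94]
```

View pics/c1.png

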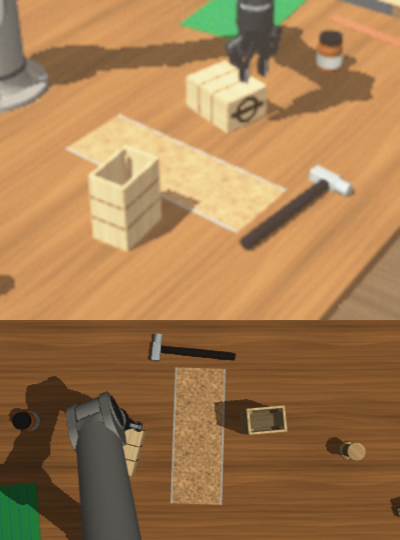

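The left crate has tipped and its underside, at about (247,108) in the crop, shows the ring-and-bar stamp. Next is the right crate.

```bash
python3 -m creep '[[[0,0,-4,0,0,0,0.5],[0,0,-8,0,0,0,0.5],[0,0,-11.5,0,0,0,0.5]]]'; python3 -c "
from h import *
delta([.659,-.207,.231],94.8)"
```

```text
t: 3.82
eef_pos: [0.5648, 0.2, 0.2328]
tool_rot: [0.0, 0.792, 0.61, 0.0]
contact_force: [0.7, 0.4, -0.8]
gripper_width: 0.499
t 3.83 pos [0.5648 0.2    0.2328] jaw 75.19 shift cm [-36.95  19.51   0.18] rv [ 0.001 -0.    -0.342] F [ 0.7  0.4 -0.8] q [-0.55  0.35  0.14  1.75 -0.06  1.04  0.92]
```

```bash
python3 -m creep '[[[-4.1,2.2,0,0,0,-0.038,0.5],[-8.2,4.4,0,0,0,-0.076,0.5],[-12.3,6.6,0,0,0,-0.114,0.5],[-16.4,8.7,0,0,0,-0.152,0.5],[-20.5,10.9,0,0,0,-0.19,0.5],[-24.6,13,0,0,0,-0.228,0.5],[-28.7,15.2,0,0,0,-0.266,0.5],[-32.8,17.4,0,0,0,-0.304,0.5],[-37,19.5,0,0,0,-0.342,0.5],[-37,19.5,0,0,0,-0.342,0.5]]]'; python3 -c "
from h import *
delta([.659,-.207,.116],94.8)"
```

```text
t: 5.08
eef_pos: [0.6577, -0.2136, 0.231]
tool_rot: [0.001, 0.679, 0.734, -0.001]
contact_force: [0.3, 0.4, -0.3]
gripper_width: 0.502
t 5.08 pos [ 0.6577 -0.2136  0.231 ] jaw 94.4 shift cm [ 0.69  0.18 11.5 ] rv [-0.001  0.003 -0.007] F [ 0.3  0.4 -0.3] q [ 0.08  0.51  0.21  1.52 -0.11  1.12  1.96]
```

```bash
python3 -m creep '[[[0.7,0,4,0,0,0,0.5],[0.7,0,8,0,0,0,0.5],[0.7,0,11.5,0,0,0,0.5],[0.7,-1.5,11.5,0,0,0,0.5],[0.7,-3,11.5,0,0,0,0.5],[0.7,-4,11.5,0,0,0,0.5],[0.7,-5,11.5,0,0,0,0.5],[0.7,-6,11.5,0,0,0,0.5],[0.7,-7,11.5,0,0,0,0.5],[0.7,-8,11.5,0,0,0,0.5]]]'; python3 -m creep '[[[0,-1,0,0,0,0,0.5],[0,-2,0,0,0,0,0.5],[0,-3,0,0,0,0,0.5],[0,-4,0,0,0,0,0.5],[0,-4,-4,0,0,0,0.5],[0,-4,-8,0,0,0,0.5],[0,-4,-11.5,0,0,0,0.5]]]';python3 - <<'E'
from h import *
for n in ['scene','top']:
    im,d=bot.read_camera(n);cv2.imwrite(f'pics/{n}2.png',im);np.save(f'{n}2.npy',d)
a=cv2.imread('pics/scene2.png')[120:280,140:340];b=cv2.imread('pics/top2.png')[100:320,60:460]
cv2.imwrite('pics/c2.png',np.vstack([cv2.resize(a,(400,320)),b]))
delta([0,0,0])
vv,uu=np.mgrid[0:384,0:512]
P=world('top',np.c_[uu.ravel(),vv.ravel()],d.ravel())
for n,(x,y) in {'L':(.49,.22),'R':(.46,-.22)}.items():
    s=(abs(P[:,0]-x)<.13)&(abs(P[:,1]-y)<.13)&(P[:,2]>0.06)&(P[:,2]<.09)
    if s.sum()<20: continue
    r=cv2.minAreaRect(P[s,:2].astype(np.float32));print(n,s.sum(),r,np.median(P[s,2]));print(cv2.boxPoints(r))
E
```

```text
t: 6.32
eef_pos: [0.5775, -0.207, 0.1163]
tool_rot: [-0.0, 0.677, 0.736, -0.0]
contact_force: [0.4, -0.6, 0.4]
gripper_width: 0.498
t: 7.2
eef_pos: [0.5381, -0.2105, 0.2327]
tool_rot: [0.0, 0.677, 0.736, 0.0]
contact_force: [-0.2, 0.5, 0.8]
gripper_width: 0.501
t 7.3 pos [ 0.5403 -0.2113  0.2355] jaw 94.8 shift cm [ 25.64 -52.24  23.12] rv [0. 0. 0.] F [ 1.1 -0.7  0.4] q [ 0.1   0.31  0.21  1.8  -0.08  1.03  1.99]
L 1703 ((0.4839750826358795, 0.22036129236221313), (0.11089827120304108, 0.1413356065750122), 75.34671020507812) 0.07526899351188539
[[0.40157884 0.18459247]
 [0.53831744 0.1488389 ]
 [0.5663713  0.2561301 ]
 [0.42963272 0.2918837 ]]
R 1331 ((0.4566669166088104, -0.21685054898262024), (0.14004069566726685, 0.09725826233625412), 4.716307640075684) 0.07539162869624506
[[ 0.38288525 -0.1741433 ]
 [ 0.39088205 -0.27107224]
 [ 0.53044856 -0.25955778]
 [ 0.52245176 -0.16262886]]
```

View pics/c2.png

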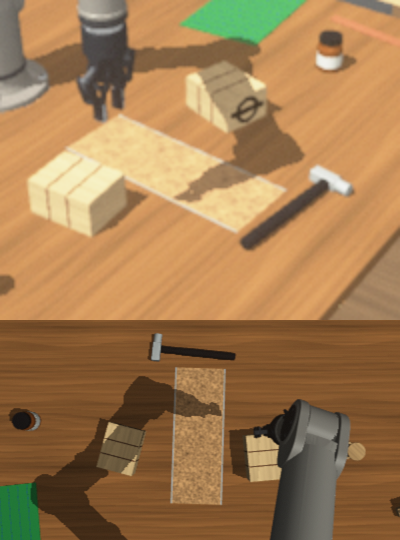

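Both crates lie on their sides. In the crop the left crate still shows the stamp, and the right crate's underside at (100,205) is blank. I'll go to the outer side of the left crate and push it along its own -y.

```bash
python3 -c "
from h import *
delta([.509,.317,.235],-14.7)"
```

```text
t 7.3 pos [ 0.5403 -0.2113  0.2355] jaw 94.8 shift cm [52.91  1.3  -0.07] rv [ 0.007 -0.005  1.911] F [ 1.1 -0.7  0.4] q [ 0.1   0.31  0.21  1.8  -0.08  1.03  1.99]
```

```bash
python3 -m creep '[[[4.4,0.1,0,0,0,0.16,0.7],[8.8,0.2,0,0,0,0.32,0.7],[13.2,0.3,0,0,0,0.48,0.7],[17.6,0.4,0,0,0,0.64,0.7],[22,0.5,0,0,0,0.8,0.7],[26.4,0.6,0,0,0,0.96,0.7],[30.8,0.7,0,0,0,1.12,0.7],[35.2,0.8,0,0,0,1.28,0.7],[39.6,0.9,0,0,0,1.44,0.7],[44,1.0,0,0,0,1.6,0.7]]]'; python3 -c "
from h import *
delta([.509,.317,.235],-14.7)"
```

```text
t: 8.55
eef_pos: [0.5106, 0.2299, 0.2305]
tool_rot: [0.0, 1.0, 0.025, -0.0]
contact_force: [0.2, 0.3, 0.7]
gripper_width: 0.696
t 8.55 pos [0.5106 0.2299 0.2305] jaw 2.85 shift cm [ 0.27 -8.71 -0.46] rv [0.001 0.001 0.306] F [0.2 0.3 0.7] q [-0.73  0.29  0.24  1.85 -0.08  1.01 -0.41]
```

```bash
python3 -m creep '[[[0.1,-3,0,0,0,0.1,0.7],[0.2,-6,0,0,0,0.2,0.7],[0.3,-8.7,0,0,0,0.306,0.7],[0.3,-8.7,0,0,0,0.306,0.7]]]'; python3 -c "
from h import *
delta([.509,.317,.03],-14.7)"
```

```text
t: 9.05
eef_pos: [0.5082, 0.3182, 0.2301]
tool_rot: [0.0, 0.992, -0.123, -0.001]
contact_force: [0.2, -0.4, 1.0]
gripper_width: 0.696
t 9.05 pos [0.5082 0.3182 0.2301] jaw -14.14 shift cm [ 0.13  0.08 20.01] rv [0.001 0.001 0.01 ] F [ 0.2 -0.4  1. ] q [-0.87  0.36  0.27  1.76 -0.11  1.04 -0.81]
```

```bash
python3 -m creep '[[[0.1,0,5,0,0,0.01,0.7],[0.1,0,10,0,0,0.01,0.7],[0.1,0,15,0,0,0.01,0.7],[0.1,0,18,0,0,0.01,0.7],[0.1,0,20,0,0,0.01,0.7],[0.1,0,20,0,0,0.01,0.7],[0.1,1,20,0,0,0.01,0.7],[0.1,2,20,0,0,0.01,0.7],[0.1,3,20,0,0,0.01,0.7]]]'
python3 - <<'E'
from h import *
delta([.484-.0551+.0167,.0100+.064,.03],-14.7)
im,d=bot.read_camera('scene');cv2.imwrite('pics/s3.png',cv2.resize(im[100:260,140:360],None,fx=3,fy=3))
E
```

```text
t: 10.18
eef_pos: [0.5034, 0.2858, 0.0322]
tool_rot: [-0.0, 0.991, -0.13, 0.001]
contact_force: [0.3, 0.2, -0.2]
gripper_width: 0.7
t 10.18 pos [0.5034 0.2858 0.0322] jaw -14.98 shift cm [-0.11 21.96  0.2 ] rv [-0.001 -0.001 -0.005] F [ 0.3  0.2 -0.2] q [-0.78  0.59  0.2   1.94 -0.19  0.63 -0.72]
```

View pics/s3.png

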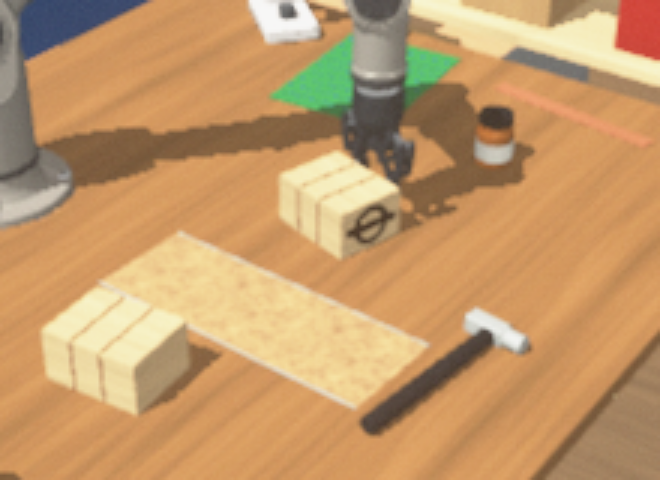

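The fingers are just behind the stamped crate, near (380,165), and the jar at (495,135) is clear. I push.

```bash
python3 -m creep '[[[0,1,0,0,0,0,0.7],[0,2,0,0,0,0,0.7],[0,3.2,0,0,0,0,0.7],[0,4.4,0,0,0,0,0.7],[0,5.6,0,0,0,0,0.7],[0,6.8,0,0,0,0,0.7],[0,8,0,0,0,0,0.7],[0,9.2,0,0,0,0,0.7],[0,10.4,0,0,0,0,0.7],[0,11.6,0,0,0,0,0.7]]]'
python3 - <<'E'
from h import *
delta([.484-.0551+.0167,.0100+.064,.03],-14.7)
im,d=bot.read_camera('scene');cv2.imwrite('pics/s4.png',cv2.resize(im[100:260,140:360],None,fx=3,fy=3))
E
```

```text
t: 11.48
eef_pos: [0.473, 0.1739, 0.0313]
tool_rot: [-0.0, 0.992, -0.13, 0.0]
contact_force: [0.8, 3.3, 2.9]
gripper_width: 0.698
t 11.47 pos [0.473  0.1739 0.0313] jaw -14.95 shift cm [-0.07 10.36  0.13] rv [-0.    -0.    -0.004] F [0.8 3.3 2.9] q [-0.63  0.5   0.19  2.12 -0.18  0.54 -0.57]
```

View pics/s4.png

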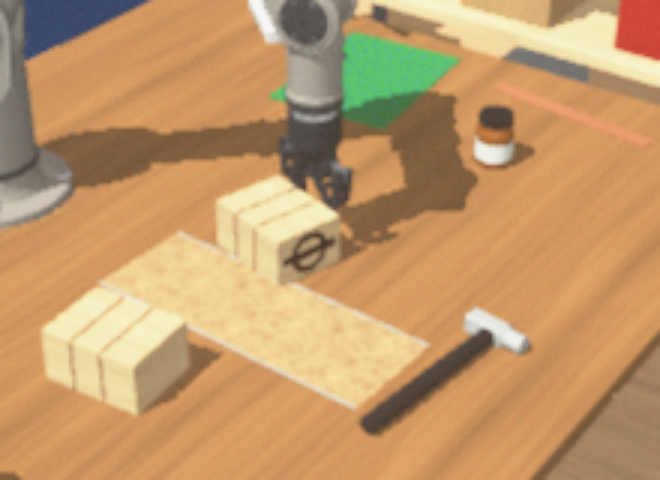

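```bash
python3 -m creep '[[[0,1,0,0,0,0,0.7],[0,2.2,0,0,0,0,0.7],[0,3.4,0,0,0,0,0.7],[0,4.6,0,0,0,0,0.7],[0,5.8,0,0,0,0,0.7],[0,7,0,0,0,0,0.7],[0,8.2,0,0,0,0,0.7],[0,9.2,0,0,0,0,0.7],[0,10,0,0,0,0,0.7],[0,10,0,0,0,0,0.7]]]'; python3 -m creep '[[[0,-1.5,0,0,0,0,0.7],[0,-4,0,0,0,0,0.7],[0,-7,0,0,0,0,0.7],[0,-10,-3,0,0,0,0.7],[0,-14,-8,0,0,0,0.7],[0,-18,-13,0,0,0,0.7],[0,-24,-16,0,0,0,0.7],[0,-30,-18,0,0,0,0.7]]]'
python3 - <<'E'
from h import *
for n in ['scene','top']:
    im,d=bot.read_camera(n);cv2.imwrite(f'pics/{n}5.png',im)
a=cv2.imread('pics/scene5.png')[120:280,140:340];b=cv2.imread('pics/top5.png')[100:320,60:460]
cv2.imwrite('pics/c5.png',np.vstack([cv2.resize(a,(400,320)),b]))
delta([0,0,0])
vv,uu=np.mgrid[0:384,0:512]
P=world('top',np.c_[uu.ravel(),vv.ravel()],d.ravel())
for n,(x,y) in {'L':(.43,.01),'R':(.46,-.22)}.items():
    s=(abs(P[:,0]-x)<.13)&(abs(P[:,1]-y)<.105)&(P[:,2]>0.06)&(P[:,2]<.09)
    if s.sum()<20: continue
    r=cv2.minAreaRect(P[s,:2].astype(np.float32));print(n,s.sum(),r,np.median(P[s,2]))
E
```

```text
t: 12.78
eef_pos: [0.4469, 0.077, 0.0312]
tool_rot: [0.0, 0.991, -0.131, -0.0]
contact_force: [0.6, -0.1, 0.6]
gripper_width: 0.698
t: 13.78
eef_pos: [0.5229, 0.3638, 0.2107]
tool_rot: [-0.001, 0.992, -0.13, 0.001]
contact_force: [0.7, 0.5, -0.5]
gripper_width: 0.703
t 13.88 pos [0.5222 0.3713 0.211 ] jaw -14.37 shift cm [-41.4   49.09  20.65] rv [0. 0. 0.] F [-1.1 -0.4 -1. ] q [-0.89  0.44  0.24  1.68 -0.12  1.03 -0.86]
L 1686 ((0.4288800358772278, 0.01443164050579071), (0.10992297530174255, 0.14113609492778778), 74.93649291992188) 0.0755119641778281
R 1705 ((0.45723995566368103, -0.22355850040912628), (0.1403341144323349, 0.11124520748853683), 4.839694976806641) 0.07537911491473342
```

View pics/c5.png

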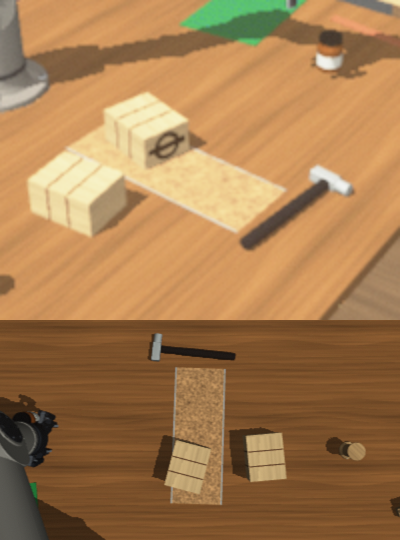

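The stamped crate's middle is about 33 mm off the strip's centre line and 93 mm from its centre along it, so it is inside both limits. The other crate is about 0.2 m off the line, and the arm is clear.

```bash
python3 -c "
from station import bot
print(bot.hand_in())"
```

```text
the job is handed in; nothing more can be done
None
```

I tipped both crates toward the robot onto their wide faces. The scene camera then showed the ring-and-bar stamp on the left crate and a blank underside on the right one. I pushed the stamped crate sideways onto the cork strip with open fingers, backed the arm off and handed the job in. The hand-in gives no verdict.

- **Crate positions:** In the last depth check both crates lay flat, with their tops at about 75 mm. The stamped crate's middle was about 33 mm from the strip's centre line (limit 80) and 93 mm from its centre along it (limit 220). The other crate's middle was about 0.2 m off the line.
- **Other objects:** The jar, spool and hammer looked unmoved in the pictures, but I did not measure them again at the end.
- **Forces and time:** The highest wrist force I read was under 5 N, though I only read it at the end of each move. The job took 13.9 s. No check failed or disagreed.

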